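Tip a glove carton onto its back in the dispenser cradle

TASK

Load the glove carton into the low metal dispenser cradle: push the standing carton against the cradle's raised front edge, tip it over that edge so that it lies flat on its back between the two side rails with its glove slot facing up, then push it along the deck until it sits squarely and presses the yellow paddle fully home against the end stop. Use fingertip pressure so as not to crush the carton, and leave the ink bottles and the soap bottle where they stand.

Things in the scene. Friction and masses are not known exactly. Their poses are not given: they have to be found in the camera images.
- carton_center (a point): Centre of the glove carton: closed white box with teal bands, 98 x 116 x 180 mm along its own x, y, z, 0.35 to 0.65 kg, too wide to grasp. Stands upright at first (centre 90 mm up). Its z runs from bottom end to top end, +x to its back, -x to its slot face. Glossy (friction about 0.11 on everything): a push near the top slides it rather than tips it until its bottom edge is blocked.
- carton_slot (a point): Middle of the black oval glove slot on the carton's -x face, 49 mm in front of its centre and 22 mm above it; same axes as the carton. At the start the carton's back faces the cradle's front edge, up to 0.35 rad askew, up to 45 mm to either side of the cradle's centre line, with 50 to 110 mm between its back and the edge. Slide it slowly: a brisk push high up rocks it.
- deck_edge (a point): Middle of the upper front edge (yellow line) of the cradle, 14 mm above the work surface. Axes: x level along the deck away from the edge (the loading direction), y to its left, z up. The cradle is fixed; its aluminium deck is 285 mm long, 168 mm wide, 14 mm thick. Below the edge an upright face goes down to the work surface and blocks the carton's bottom edge.
- deck_mid (a point): Middle of the deck's top, 142 mm beyond the front edge; axes as deck_edge. Grey side rails, inner faces 78 mm to either side, 28 mm high, run from 30 mm past the front edge to the far end. A grey end stop, 62 mm high, crosses the deck; its front face is clamped 195 to 245 mm past the front edge, differently each time and not reported: see or feel it. It does not give way.
- paddle (a joint): Travel in m of the yellow sprung paddle (50 mm wide, 44 mm high, from 14 to 58 mm above the deck) in the middle of the end stop: 0 = free, standing 10 mm in front of the stop's face; about 0.010 = pressed in flush with the stop's face. Its spring is weak (0.12 N) and the lying carton's own friction holds it in.
- ink_black_mid (a point): Middle of a standing black ink bottle, 33 mm diameter, 102 mm high (centre half-way up), to the left of the carton. Bystander.
- ink_orange_mid (a point): Middle of a standing white ink bottle with an orange label, 29 mm diameter, 96 mm high (centre half-way up), on the far side of the cradle. Bystander.
- soap_mid (a point): Middle of a standing yellowish soap wash bottle, 65 x 90 x 234 mm (centre half-way up), behind the work. Bystander.

How it is judged (in metres and radians):
On the way:
1. the carton lies on its back on the deck, slot up, at rest between the rails (angle between carton_center's own x axis and vertical above 3.04 rad and z of carton_center in the frame of deck_edge between 0.042 and 0.054 m and linear speed of carton below 0.05 m/s), for 0.2 s.
At the end, for the whole second after the job is handed in: The carton rests flat on its back on the deck, slot up (within 0.1 rad), between the rails, its length along the deck within 0.12 rad, and holds the yellow paddle pressed in to within 2.5 mm of flush (joint above 0.0075) (angle between carton_center's own x axis and vertical above 3.04 rad and z of carton_center in the frame of deck_edge between 0.042 and 0.054 m and angle between the z axis of carton_center and the x axis of deck_edge, either way round below 0.12 rad and value of joint paddle above 0.0075 m and linear speed of carton below 0.01 m/s); the robot touches nothing.
It fails at once if the carton is crushed (fingers press it with more than 30 N) (contact force between the fingers and carton above 30 N).
It fails at once if a bystander bottle is moved by more than 30 mm or tipped over (distance of any of ink_black_mid, ink_orange_mid, soap_mid from where it was at the start of the episode above 0.03 m).
It also fails if it takes over 70 s, if anything falls off the work surface, if the arm or the gripper's body presses on something with over 40 N, if the wrist force passes 120 N, or if a joint passes its speed limit or range.

ROBOT

A 6-joint arm with a two-finger parallel gripper is mounted at the origin on a cart in front of the work surface, level with it; the furniture and walls round the work are solid. World frame = base frame: x ahead of the robot, y to its left, z up, the work surface at z = 0. Lengths are in mm, angles in rad, forces in N, time in s.
With the tool pointing down it reaches from about 325 to 925 mm from the base axis. Payload 3.1 kg.
Tool frame: the origin (TCP) lies midway between the tips of the shut fingers; the grasp point (between the pads) lies arm.grip_point_offset behind it (arm.grip_point_offset is the distance from the TCP to the grasp point, in mm); z points along the fingers, y is the direction in which the jaws open and shut (so a half turn about z gives the same grasp; the last joint's range is limited). The gripper opens to 85 mm and grips with 20 to 120 N. Pads are 22 mm wide; open, the fingers measure 114 mm over their backs; the gripper's body (76 mm by 85 mm) begins 54 mm behind the grasp point. The pads swing forward as they close: fully open they stand 13 mm farther back than shut.
Start: joints at [-1.281, 0.217, 1.613, -0, 1.311, -0.112], TCP at [244.444, -575.227, 231.3] pointing down, gripper open.
Joint ranges: [-2.75, 2.75], [-0.78, 2.1], [0.31, 2.55], [-1.13, 4.27], [0.13, 2.63], [-2.58, 2.58]. Speed limits (rad/s): [2.79, 2.79, 3.14, 3.14, 3.14, 3.14].

INTERFACE

Orientations are given as [roll, pitch, yaw] about the fixed x, y, z axes, in that order (R = Rz(yaw) Ry(pitch) Rx(roll)).
In Python, from bench import arm gives the robot as it stands.
- The arm moves only by the tool apply_moves, never from a script. Its argument "steps" is a list that holds one entry, the list of rows, each a list of 5 numbers: the closure, from -1 (fully open) to 1 (shut), then the shift along the world's x, y, z in m, then the turn about the world's z in rad. A call has 1 to 12 rows; each row shifts and turns the pose as measured when the row begins; what a row does not reach is not made up. A row lasts 1/8 s, in which the tool goes at most 62.5 mm and 10.7 degrees, less where a joint would pass 70% of its speed; a pose out of reach is approached as far as the arm can. A call is refused whole if a number of a shift passes 0.0625 or a number of a turn 0.188, either way. A call with a gripper value outside its range is refused whole. The fingers move at their own pace and stop on an object; the grip force is fixed at half the most. Time passes only in rows, so rows that do not move let the fingers close. It gives the time, the measured TCP pose, the force and the opening at its end, in the units of the state.
- arm.get_obs(): the state, without advancing time (a new reading comes with each control period).
- arm.camera(name): name is "scene" or "top"; returns the picture (420x560x3 uint8, red, green, blue); there is no depth.
- arm.camera_params(name): a dict with "fx", "fy", "cx", "cy" (pixels), "R" (3x3) and "t" (3): a world point X has camera coordinates R X + t. Camera axes: x right, y down, z forward; pixel columns grow to the right and rows downward; lengths in mm; the calibration is good to about 2 mm. A picture is of the moment at which its call begins. camera_params takes no time and is no camera call.
- arm.hand_in(): hands the job in, once; it reports no verdict.
Trained networks look in the newest picture that a camera, given by its name, has taken for a name from the list of things; names that differ only in an ending like _2 or _b are one class to them, and where a whole thing is asked for, a point or a joint stands for the part that bears it (a point fixed in the world has none). Each returns a list of dicts, best first, with "p" (0 to 1); they miss things now and then, are a little off and sometimes report something else, mostly with a low value. They report only what shows in the picture. A call takes as long as a camera call.
- arm.regions_of(query, camera): "pixels" (420x560 bool, what is visible of it) and "position" ([column, row] in pixels, amid what is visible of it).
- arm.tip_of(query, camera): "position" ([column, row] in pixels: a listed point, or the origin of a listed thing).
The state is a dict: "time_s": time; "joint_positions": joint angles; "dq": joint speeds; "tau": joint torques, N m; "tcp_pos": TCP position; "orientation": TCP orientation; "wrist_force": force on the tool from outside, world axes, zero at the start; "wrist_torque": the same for the moment, N m; "finger_gap": finger opening in mm.
Only numpy, scipy, OpenCV 4.12 (cv2) and the standard library are available. Lean on these libraries where they do the work, as an engineer would, in place of code of your own. Each camera call takes 0.05 s, during which the arm holds its last target.

## Working session

There is one attempt and no reset: what is moved stays moved. The work goes in short steps, Python scripts to look and compute and a tool call to move; the robot and the scene stay as the last step left them, time stands still between calls to the robot, and variables do not carry over. Pictures are saved under pics/ and viewed, and the job is handed in when it is done.

Besides the shell and the picture viewer there is one more tool, called after ">>>" as name(argument=value, ...) on one line, values as JSON. apply_moves: Moves the arm, as the interface text tells. Its arguments: {"type":"object","properties":{"steps":{"type":"array"}},"required":["steps"]}

```bash
mkdir -p pics; ls; python3 - <<'E'
from bench import arm
import cv2,json
for n in ("scene","top"):
    im=arm.camera(n); cv2.imwrite(f"pics/{n}0.png",im[:,:,::-1])
    p=arm.camera_params(n); print(n,p)
    for q in ("carton_center","carton_slot","deck_edge","deck_mid","paddle","ink_black_mid","ink_orange_mid","soap_mid"):
        print(q,[(round(d['p'],2),d['position']) for d in arm.tip_of(q,n)][:2])
o=arm.get_obs(); print(o); print(arm.grip_point_offset)
E
```

```text
pics
scene {'fx': 487.2196263010385, 'fy': 487.2196263010385, 'cx': 283.7733925583612, 'cy': 205.29327186099727, 'R': array([[-0.79280202, -0.60945695, -0.00521485],
       [-0.40000177,  0.52675329, -0.7500197 ],
       [ 0.45985166, -0.59253118, -0.66139493]]), 't': array([492.7910273 , 331.64163662, 919.05059864])}
carton_center [(0.97, [348.3, 247.0])]
carton_slot [(0.79, [336.0, 252.4])]
deck_edge []
deck_mid [(0.64, [372.4, 204.2])]Traceback (most recent call last):
  File "<stdin>", line 7, in <module>
ValueError: it knows: carton_center, carton_slot, deck_edge, deck_mid, ink_black_mid, ink_orange_mid, soap_mid
```

```bash
python3 - <<'E'
from bench import arm
import cv2,json
for n in ("scene","top"):
    im=arm.camera(n); cv2.imwrite(f"pics/{n}1.png",im[:,:,::-1])
    if n=="top": print(arm.camera_params(n))
    for q in ("carton_center","carton_slot","deck_edge","deck_mid","ink_black_mid","ink_orange_mid","soap_mid"):
        print(q,[(round(d['p'],2),d['position']) for d in arm.tip_of(q,n)][:2])
o=arm.get_obs(); print(o); print(arm.grip_point_offset)
E
```

```text
carton_center [(0.73, [353.4, 250.6])]
carton_slot [(0.97, [337.2, 254.5])]
deck_edge []
deck_mid [(0.75, [370.6, 202.9])]
ink_black_mid [(0.57, [259.5, 342.9])]
ink_orange_mid [(0.85, [321.5, 185.0])]
soap_mid [(0.92, [256.2, 156.7])]
{'fx': 496.25317214955015, 'fy': 496.25317214955015, 'cx': 273.6664160297299, 'cy': 211.08647789871023, 'R': array([[-0.02413522, -0.99966916, -0.00889148],
       [-0.9967248 ,  0.0247489 , -0.07698807],
       [ 0.07718265,  0.00700424, -0.99699237]]), 't': array([  27.41378297,  628.52287531, 1513.67226518])}
carton_center []
carton_slot []
deck_edge [(0.98, [313.3, 258.5])]
deck_mid [(0.6, [352.1, 246.1])]
ink_black_mid [(0.71, [181.7, 268.0]), (0.37, [310.2, 258.3])]
ink_orange_mid [(0.48, [337.5, 206.3])]
soap_mid [(0.81, [310.4, 155.8])]
{'time_s': 1.05, 'joint_positions': array([-1.28120756e+00,  2.16862231e-01,  1.61340312e+00, -1.16111186e-05,
        1.31128976e+00, -1.12207560e-01]), 'dq': array([-5.20662520e-04, -4.35731503e-05, -9.77283829e-06, -2.18460831e-03,
       -6.67847225e-04, -7.61558004e-04]), 'tau': array([ 5.34080846e-04, -3.96904635e+01, -3.04263783e+01, -9.06143282e-05,
        7.54223020e-04,  8.08608945e-06]), 'tcp_pos': array([ 244.43734771, -575.23394329,  231.32208064]), 'orientation': array([3.14155660e+00, 1.53561849e-05, 4.01799303e-01]), 'wrist_force': array([0.01969385, 0.16897525, 0.23913642]), 'wrist_torque': array([ 0.01525848, -0.0213791 , -0.0273678 ]), 'finger_gap': 85.533215523126}
18.700000000000003
```

View pics/scene0.png

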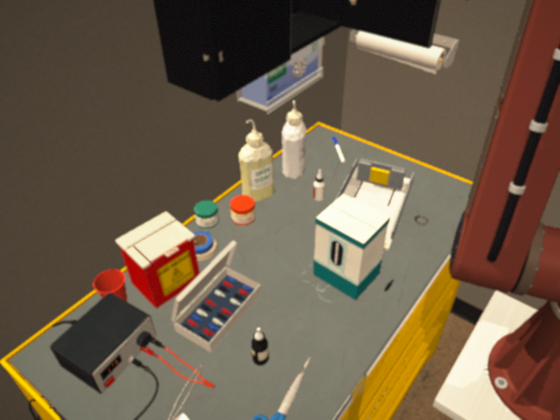

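View pics/top1.png

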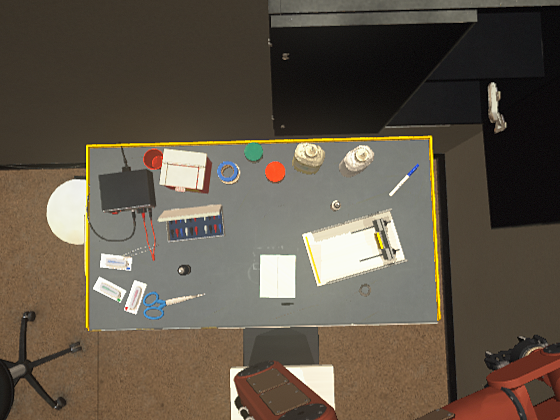

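```bash
cat > h.py <<'E'
import numpy as np,cv2
from bench import arm
def ray(n,uv,z):
    p=arm.camera_params(n);R=np.array(p['R']);t=np.array(p['t'])
    d=R.T@np.array([(uv[0]-p['cx'])/p['fx'],(uv[1]-p['cy'])/p['fy'],1]);c=-R.T@t
    return c+d*(z-c[2])/d[2]
def proj(n,X):
    p=arm.camera_params(n);q=np.array(p['R'])@np.asarray(X,float)+np.array(p['t'])
    return np.array([p['fx']*q[0]/q[2]+p['cx'],p['fy']*q[1]/q[2]+p['cy']])
def crop(im,x0,y0,x1,y1,s,f):
    cv2.imwrite(f,cv2.resize(im[y0:y1,x0:x1,::-1],None,fx=s,fy=s,interpolation=cv2.INTER_CUBIC))
E
python3 - <<'E'
from h import *
im=cv2.imread("pics/top1.png")[:,:,::-1]
crop(im,250,190,430,310,4,"pics/c1.png")
im=cv2.imread("pics/scene1.png")[:,:,::-1]
crop(im,290,140,440,310,3.5,"pics/c2.png")
E
```

```text
(no output)
```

View pics/c1.png

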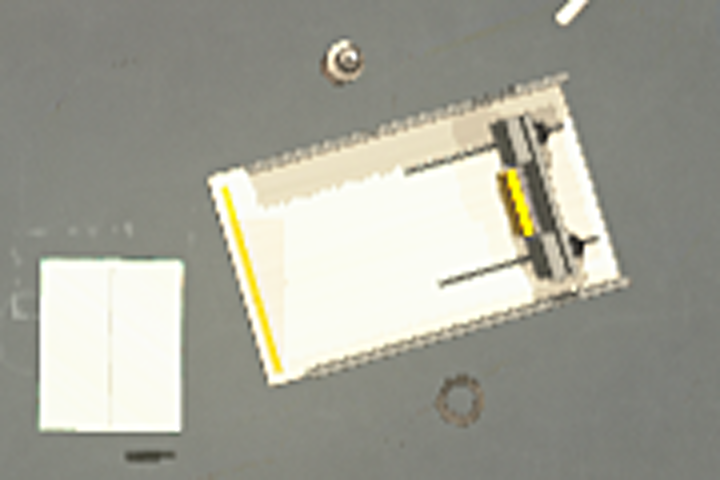

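View pics/c2.png

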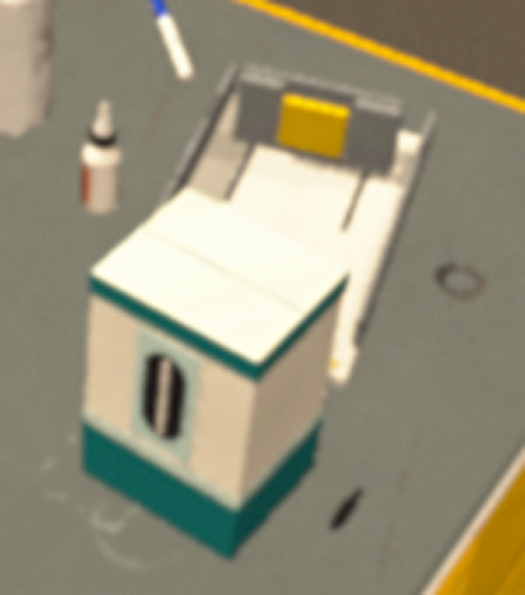

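```bash
python3 - <<'E'
from h import *
np.set_printoptions(precision=1,suppress=True)
def c(x,y,z): return ray("top",(250+(x+.5)/4-.5,190+(y+.5)/4-.5),z)
P=[c(39,258,180),c(182,260,180),c(182,432,180),c(38,430,180)]
for p in P: print(p)
cc=np.mean(P,0); print("carton",cc)
e=P[1]+P[2]-P[0]-P[3]; print("yaw of back axis",np.degrees(np.arctan2(e[1],e[0])))
A=c(210,178,14);B=c(270,384,14);E=(A+B)/2
print("edge",A,B,E,np.linalg.norm(A-B)); d=(B-A);n=np.array([-d[1],d[0]]);print("yaw deck",np.degrees(np.arctan2(n[1],n[0])))
ed=ray("top",(313.3,258.5),14);print("net edge",ed)
C=c(567,76,42);D=c(628,285,42);print("rail ends",C,D)
u=((C+D)/2-(E))[:2];print(np.degrees(np.arctan2(u[1],u[0])),np.linalg.norm(u))
u/=np.linalg.norm(u);v=np.array([-u[1],u[0]])
for nm,p in [("stop tl",c(493,122,76)),("stop bl",c(546,283,76)),("pad tl",c(499,172,72)),("pad bl",c(523,236,72))]:
    print(nm,p,(p-E)[:2]@u,(p-E)[:2]@v)
print("carton rel",(cc-E)[:2]@u,(cc-E)[:2]@v)
for q in("ink_black_mid","ink_orange_mid","soap_mid"):
    r=arm.tip_of(q,"top");print(q,[(round(x['p'],2),ray("top",x['position'],{'ink_black_mid':51,'ink_orange_mid':48,'soap_mid':117}[q])) for x in r])
print("obs",arm.get_obs()['tcp_pos'])
E
```

```text
[498.5  53.3 180. ]
[494.8 -45.5 180. ]
[377.2 -42.2 180. ]
[380.8  56.6 180. ]
carton [437.8   5.6 180. ]
yaw of back axis -92.14913939520193
edge [555.8 -74.6  14. ] [ 396.1 -116.3   14. ] [476.  -95.4  14. ] 165.04006182309374
yaw deck -75.37664152566232
net edge [ 479.6 -107.    14. ]
rail ends [ 626.3 -348.2   42. ] [ 466.2 -387.6   42. ]
-75.54107982392313 281.37625401305263
stop tl [ 590.6 -283.8   76. ] 211.01848641160126 63.955668561785586
stop bl [ 470.1 -318.3   76. ] 214.34660641704303 -61.30455076949165
pad tl [ 553.3 -287.5   72. ] 205.3574486145159 26.924827831511053
pad bl [ 505.3 -303.5   72. ] 208.80026958599873 -23.59893803579935
carton rel -107.30464053886446 -11.732966964313565
ink_black_mid [(0.71, array([461.3, 294. ,  51. ])), (0.37, array([481.2, -95.1,  51. ]))]
ink_orange_mid [(0.48, array([ 637. , -183.2,   48. ]))]
soap_mid [(0.81, array([ 781.9, -100.4,  117. ]))]
obs [ 244.5 -575.2  231.3]
```

>>> apply_moves(steps=[[[1,0.045,0.045,0,0.12],[1,0.045,0.045,0,0.12],[1,0.045,0.045,0,0.12],[1,0.045,0.045,0,0.12],[1,0.045,0.045,0,0.12],[1,-0.015,0.05,0,0.12],[1,-0.015,0.05,0,0.12],[1,-0.015,0.05,0,0.12],[1,-0.015,0.05,0,0.12],[1,-0.015,0.05,0,0.09]]])

```text
time_s: 2.45
tcp_pos: [392.6, -96.1, 232.4]
orientation: [3.133, 0.0, 1.604]
wrist_force: [1.1, 0.4, 0.3]
finger_gap: -0.2
```

>>> apply_moves(steps=[[[1,-0.024,0.05,0,0],[1,-0.02,0.05,0,-0.03],[1,0,0,0,0],[1,0,0,-0.05,0],[1,0,0,-0.05,0],[1,0,0,0,0]]])

```text
time_s: 3.2
tcp_pos: [350.5, 7.1, 134.6]
orientation: [3.118, 0.004, 1.58]
wrist_force: [-0.4, -0.1, -0.0]
finger_gap: -0.1
```

>>> apply_moves(steps=[[[1,0.004,0,0,0],[1,0.004,0,0,0],[1,0.004,0,0,0],[1,0.004,0,0,0],[1,0.004,0,0,0],[1,0.004,0,0,0],[1,0.003,0,0,0],[1,0,0,0,0]]])

```text
time_s: 4.2
tcp_pos: [382.5, 5.2, 138.2]
orientation: [3.113, 0.005, 1.578]
wrist_force: [-0.6, -0.2, 0.9]
finger_gap: -0.1
```

```bash
python3 - <<'E'
from h import *
im=arm.camera("top"); crop(im,250,190,430,310,4,"pics/c3.png")
im=arm.camera("scene"); crop(im,250,100,450,310,2.8,"pics/c4.png")
E
```

```text
(no output)
```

View pics/c3.png

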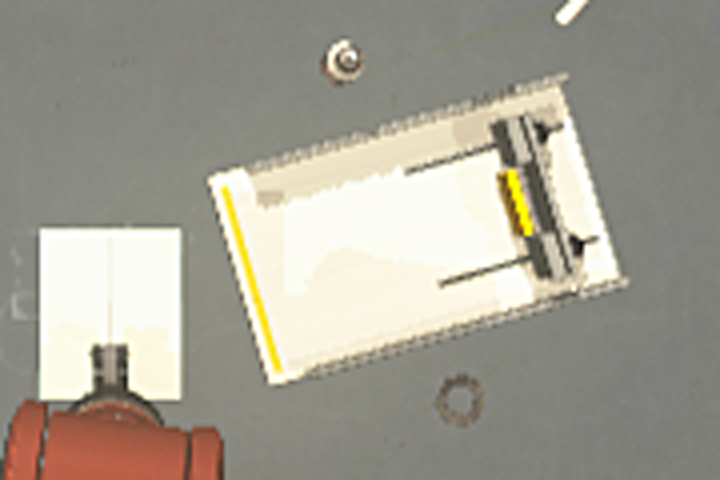

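View pics/c4.png

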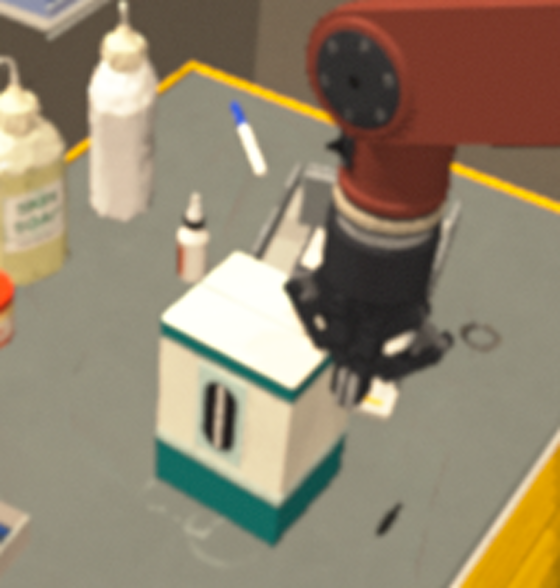

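>>> apply_moves(steps=[[[1,-0.025,0,0,0],[1,0,0,0.05,0],[1,0,0,0.05,0.06],[-0.6,0.02,0.05,0,0.06],[-0.6,0.03,0.05,0,0.06],[-0.6,0.012,0.02,0,0.03],[-0.6,0,0,0,0],[-0.6,0,0,0,0]]])

```text
time_s: 5.3
tcp_pos: [416.9, 128.2, 238.0]
orientation: [3.114, 0.005, 1.789]
wrist_force: [0.4, 0.2, -0.4]
finger_gap: 68.4
```

>>> apply_moves(steps=[[[-0.6,0.008,0,-0.05,0.03],[-0.6,0,0,-0.05,0],[-0.6,0,0,0,0],[-0.6,0.005,-0.02,0,0],[-0.6,0.004,-0.015,0,0],[-0.6,0.002,-0.008,0,0],[-0.6,0,0,0,0]]])

```text
time_s: 6.18
tcp_pos: [439.3, 79.3, 144.5]
orientation: [3.101, 0.009, 1.812]
wrist_force: [0.5, -0.4, -0.4]
finger_gap: 68.5
```

>>> apply_moves(steps=[[[-0.6,0.001,-0.004,0,0],[-0.6,0.001,-0.004,0,0],[-0.6,0.001,-0.004,0,0],[-0.6,0.001,-0.004,0,0],[-0.6,0.001,-0.004,0,0],[-0.6,0.001,-0.004,0,0],[-0.6,0.001,-0.004,0,0],[-0.6,0.001,-0.004,0,0],[-0.6,0.001,-0.004,0,0],[-0.6,0,0,0,0]]])

```text
time_s: 7.42
tcp_pos: [448.5, 42.1, 145.1]
orientation: [3.101, 0.007, 1.812]
wrist_force: [-0.8, 0.2, -0.0]
finger_gap: 68.5
```

```bash
python3 - <<'E'
from h import *
im=arm.camera("top"); crop(im,250,190,430,310,4,"pics/c5.png")
im=arm.camera("scene"); crop(im,250,100,450,310,2.8,"pics/c6.png")
E
```

```text
(no output)
```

View pics/c5.png

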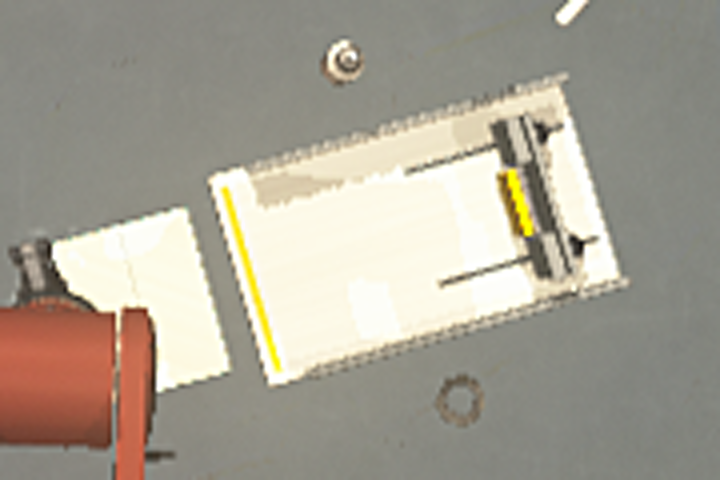

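View pics/c6.png

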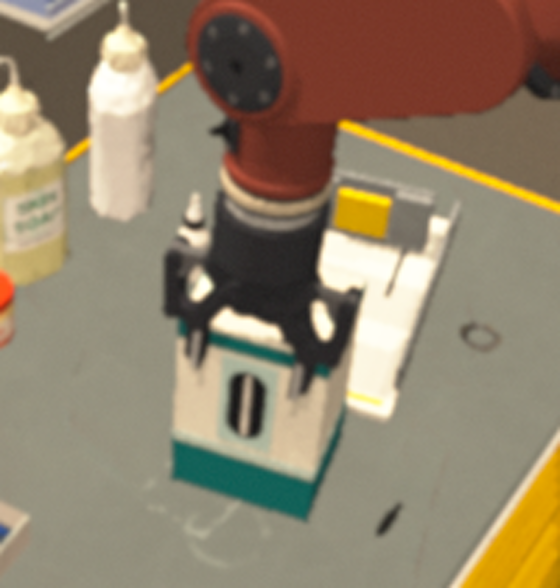

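```bash
python3 - <<'E'
from h import *
def c(x,y,z): return ray("top",(250+(x+.5)/4-.5,190+(y+.5)/4-.5),z)
E=np.array([476,-95.4]);a=np.radians(-75.5);u=np.array([np.cos(a),np.sin(a)]);v=np.array([-u[1],u[0]])
P=c(187,208,180)[:2];Q=c(231,373,180)[:2];d=P-Q
print(P,Q,np.linalg.norm(d),np.degrees(np.arctan2(d[1],d[0])),((P+Q)/2-E)@u,((P+Q)/2-E)@v)
t=np.array([448.5,42.1]);print((t-E)@u,(t-E)@v)
E
```

```text
[530.5636736  -49.92007987] [416.54105764 -77.04067773] 117.20359967723525 13.379351276429777 -31.51574465347384 5.622363435211132
-140.00575066348696 7.803190447087743
```

>>> apply_moves(steps=[[[-0.6,0.001,-0.004,0,0],[-0.6,0.001,-0.004,0,0],[-0.6,0.001,-0.004,0,0],[-0.6,0.001,-0.004,0,0],[-0.6,0.001,-0.004,0,0],[-0.6,0.001,-0.004,0,0],[-0.6,0.001,-0.004,0,0],[-0.6,0.001,-0.004,0,0],[-0.6,0.001,-0.004,0,0],[-0.6,0,0,0,0]]])

```text
time_s: 8.78
tcp_pos: [457.8, 4.7, 145.1]
orientation: [3.101, 0.005, 1.813]
wrist_force: [-0.6, 1.6, 0.2]
finger_gap: 68.3
```

```bash
python3 - <<'E'
from h import *
im=arm.camera("top"); crop(im,250,190,430,310,4,"pics/c7.png")
im=arm.camera("scene"); crop(im,250,100,450,310,2.8,"pics/c8.png")
E
```

```text
(no output)
```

View pics/c7.png

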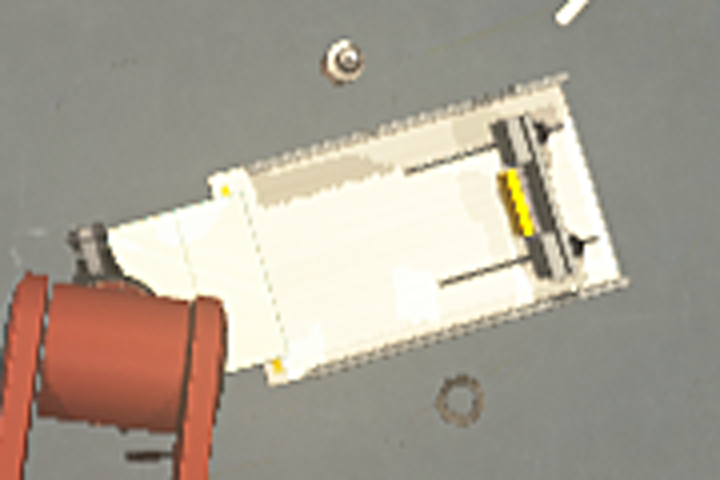

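View pics/c8.png

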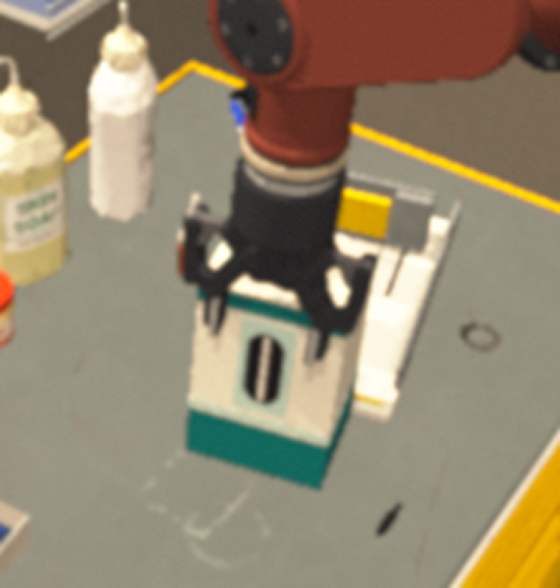

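>>> apply_moves(steps=[[[-0.6,0.0012,-0.005,0,0],[-0.6,0.0012,-0.005,0,0],[-0.6,0.0012,-0.005,0,0],[-0.6,0.0012,-0.005,0,0],[-0.6,0.0012,-0.005,0,0],[-0.6,0.0012,-0.005,0,0],[-0.6,0.0012,-0.005,0,0],[-0.6,0.0012,-0.005,0,0],[-0.6,0,0,0,0]]])

```text
time_s: 10.0
tcp_pos: [468.5, -38.8, 145.5]
orientation: [3.1, 0.007, 1.813]
wrist_force: [-0.3, 0.3, 0.8]
finger_gap: 68.6
```

```bash
python3 - <<'E'
from h import *
im=arm.camera("scene"); crop(im,250,100,450,310,2.8,"pics/c9.png")
E
```

```text
(no output)
```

View pics/c9.png

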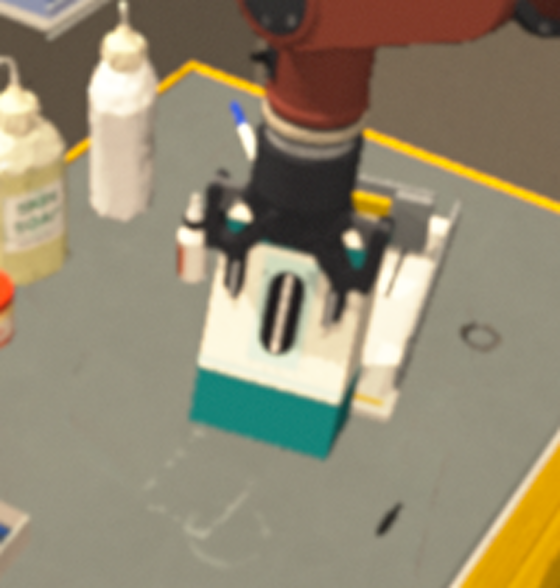

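>>> apply_moves(steps=[[[-0.6,0.0012,-0.005,0,0],[-0.6,0.0012,-0.005,0,0],[-0.6,0.0012,-0.005,0,0],[-0.6,0.0012,-0.005,0,0],[-0.6,0.0012,-0.005,0,0],[-0.6,0.0012,-0.005,0,0],[-0.6,0.0012,-0.005,0,0],[-0.6,0.0012,-0.005,0,0],[-0.6,0.0012,-0.005,0,0],[-0.6,0,0,0,0]]])

```text
time_s: 11.3
tcp_pos: [479.9, -87.2, 145.2]
orientation: [3.101, 0.008, 1.813]
wrist_force: [-0.0, 0.9, 0.4]
finger_gap: 68.4
```

```bash
python3 - <<'E'
from h import *
im=arm.camera("scene"); crop(im,250,100,450,310,2.8,"pics/c10.png")
E
```

```text
(no output)
```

View pics/c10.png

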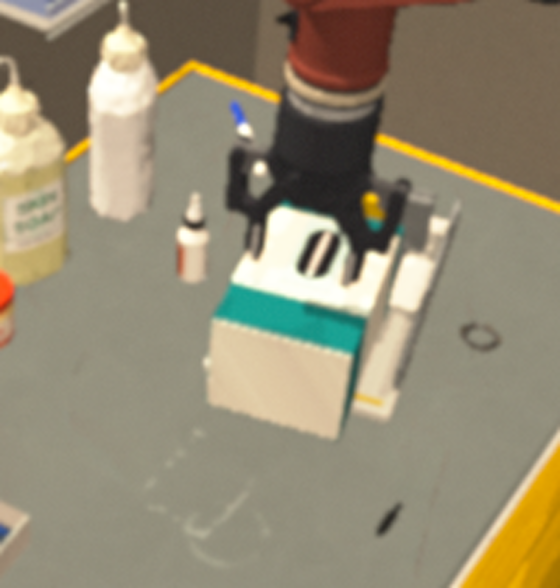

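>>> apply_moves(steps=[[[-0.6,0.0012,-0.005,0,0],[-0.6,0.0012,-0.005,0,0],[-0.6,0.0012,-0.005,0,0],[-0.6,0.0012,-0.005,0,0],[-0.6,0.0012,-0.005,0,0],[-0.6,0.0012,-0.005,0,0],[-0.6,0,0,0,0]]])

```text
time_s: 12.22
tcp_pos: [487.5, -119.2, 145.2]
orientation: [3.101, 0.008, 1.814]
wrist_force: [0.3, -0.4, 0.6]
finger_gap: 68.4
```

```bash
python3 - <<'E'
from h import *
im=arm.camera("scene"); crop(im,250,100,450,310,2.8,"pics/c11.png")
E
```

```text
(no output)
```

View pics/c11.png

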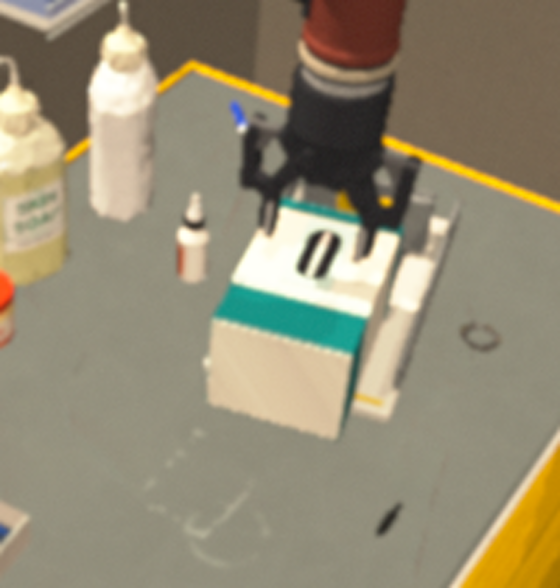

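>>> apply_moves(steps=[[[-0.6,0,0,0.05,0],[-0.6,-0.008,0.03,0.04,0],[-0.6,-0.014,0.055,0,0],[-0.6,-0.014,0.055,0,0],[-0.6,-0.012,0.045,0,0],[-0.6,0,0,0,0]]])

```text
time_s: 13.02
tcp_pos: [437.3, 71.7, 238.6]
orientation: [3.097, 0.005, 1.812]
wrist_force: [-0.8, -0.2, 0.1]
finger_gap: 68.2
```

```bash
python3 - <<'E'
from h import *
im=arm.camera("top"); crop(im,250,190,430,310,4,"pics/c12.png")
im=arm.camera("scene"); crop(im,250,100,450,310,2.8,"pics/c13.png")
E
```

```text
(no output)
```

View pics/c12.png

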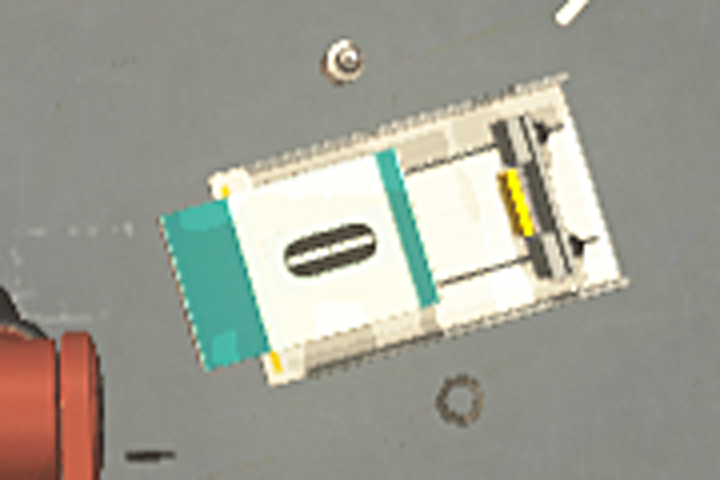

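View pics/c13.png

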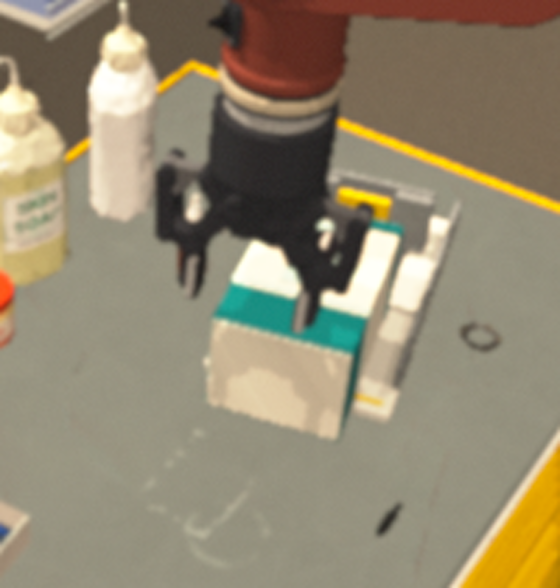

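```bash
python3 - <<'E'
from h import *
def c(x,y,z): return ray("top",(250+(x+.5)/4-.5,190+(y+.5)/4-.5),z)
E=np.array([476,-95.4]);a=np.radians(-75.5);u=np.array([np.cos(a),np.sin(a)]);v=np.array([-u[1],u[0]])
for p in [(160,215),(205,370),(396,149),(439,301)]:
    P=c(*p,112)[:2]; print(P,(P-E)@u,(P-E)@v)
t=arm.get_obs()['tcp_pos'][:2];print(t,(t-E)@u,(t-E)@v)
E
```

```text
[526.96426335 -32.69788583] -47.94447141563882 65.04028690477972
[414.50364046 -62.20637436] -47.53378909007324 -51.226535262760216
[ 570.71904734 -205.63280499] 130.4373855004822 64.10193201711344
[ 460.01200585 -232.75506966] 128.9769125412978 -49.86970170683165
[438.3519303   69.44918573] -169.02467402388515 4.82604994516359
```

>>> apply_moves(steps=[[[-0.6,0,0,-0.055,0],[-0.6,0,0,-0.055,0],[-0.6,0,0,-0.05,0],[-0.6,0.006,-0.02,0,0],[-0.6,0.006,-0.02,0,0],[-0.6,0.003,-0.01,0,0],[-0.6,0.003,-0.01,0,0],[-0.6,0.001,-0.005,0,0],[-0.6,0,0,0,0]]])

```text
time_s: 14.25
tcp_pos: [461.5, -6.6, 75.4]
orientation: [3.093, 0.009, 1.796]
wrist_force: [-0.8, 0.4, 0.4]
finger_gap: 68.2
```

>>> apply_moves(steps=[[[-0.6,0.002,-0.008,0,0.01],[-0.6,0.002,-0.008,0,0.01],[-0.6,0.001,-0.004,0,0.005],[-0.6,0.001,-0.004,0,0],[-0.6,0.001,-0.004,0,0],[-0.6,0.001,-0.004,0,0],[-0.6,0.001,-0.004,0,0],[-0.6,0.001,-0.004,0,0],[-0.6,0.001,-0.004,0,0],[-0.6,0.001,-0.004,0,0],[-0.6,0.001,-0.004,0,0],[-0.6,0.001,-0.004,0,0]]])

```text
time_s: 15.75
tcp_pos: [475.7, -64.2, 75.4]
orientation: [3.093, 0.007, 1.824]
wrist_force: [-0.2, 1.2, 0.9]
finger_gap: 68.4
```

>>> apply_moves(steps=[[[-0.6,0.001,-0.004,0,0],[-0.6,0.001,-0.004,0,0],[-0.6,0.001,-0.004,0,0],[-0.6,0.001,-0.004,0,0],[-0.6,0,0,0,0]]])

```text
time_s: 16.38
tcp_pos: [480.2, -82.0, 75.5]
orientation: [3.093, 0.008, 1.824]
wrist_force: [0.6, 0.4, 0.1]
finger_gap: 68.2
```

```bash
python3 - <<'E'
from h import *
im=arm.camera("top"); crop(im,250,190,430,310,4,"pics/c14.png")
E=np.array([476,-95.4]);a=np.radians(-75.5);u=np.array([np.cos(a),np.sin(a)]);v=np.array([-u[1],u[0]])
t=arm.get_obs()['tcp_pos'][:2];print(t,(t-E)@u,(t-E)@v)
E
```

```text
[480.14324578 -81.93146117] -12.002148187461248 7.383526435057707
```

View pics/c14.png

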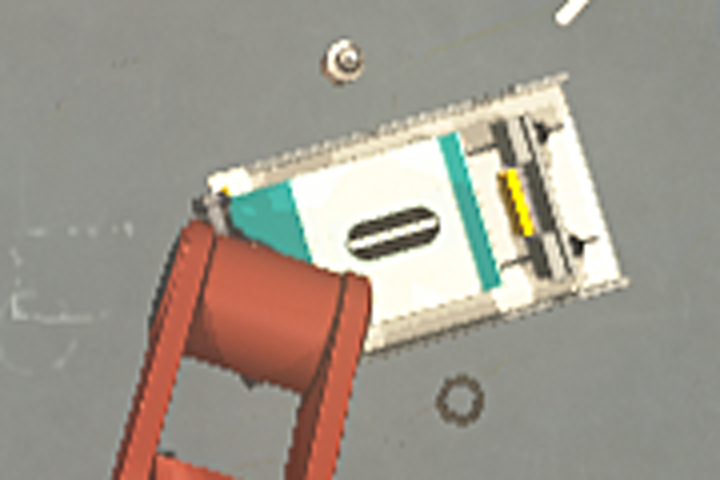

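>>> apply_moves(steps=[[[-0.6,0.001,-0.004,0,0],[-0.6,0.001,-0.004,0,0],[-0.6,0.001,-0.004,0,0],[-0.6,0.001,-0.004,0,0],[-0.6,0.0005,-0.002,0,0],[-0.6,0.0005,-0.002,0,0],[-0.6,0.0005,-0.002,0,0]]])

```text
time_s: 17.3
tcp_pos: [485.6, -104.7, 75.3]
orientation: [3.094, 0.006, 1.824]
wrist_force: [-1.4, 1.8, 0.3]
finger_gap: 68.4
```

>>> apply_moves(steps=[[[-0.6,0.0005,-0.002,0,0],[-0.6,0.0005,-0.002,0,0],[-0.6,0.0005,-0.002,0,0]]])

```text
time_s: 17.68
tcp_pos: [487.1, -111.1, 75.2]
orientation: [3.094, 0.006, 1.824]
wrist_force: [-1.0, 1.3, 0.8]
finger_gap: 68.5
```

>>> apply_moves(steps=[[[-0.6,0.0005,-0.002,0,0],[-0.6,0.0005,-0.002,0,0]]])

```text
time_s: 17.92
tcp_pos: [488.2, -115.3, 75.3]
orientation: [3.094, 0.006, 1.824]
wrist_force: [-0.9, 0.9, 0.5]
finger_gap: 68.6
```

>>> apply_moves(steps=[[[-0.6,0.0004,-0.0015,0,0],[-0.6,0.0004,-0.0015,0,0]]])

```text
time_s: 18.18
tcp_pos: [489.0, -118.5, 75.2]
orientation: [3.094, 0.006, 1.824]
wrist_force: [-0.2, 0.7, 1.5]
finger_gap: 68.3
```

>>> apply_moves(steps=[[[-0.6,0.0004,-0.0015,0,0]]])

```text
time_s: 18.3
tcp_pos: [489.4, -120.1, 75.2]
orientation: [3.094, 0.006, 1.824]
wrist_force: [-0.2, 2.3, 0.5]
finger_gap: 68.3
```

>>> apply_moves(steps=[[[-0.6,0.0004,-0.0015,0,0]]])

```text
time_s: 18.42
tcp_pos: [489.8, -121.6, 75.2]
orientation: [3.094, 0.006, 1.824]
wrist_force: [-1.1, 2.3, -0.6]
finger_gap: 68.3
```

```bash
python3 - <<'E'
from h import *
im=arm.camera("top"); crop(im,320,200,420,270,7,"pics/c15.png")
im=arm.camera("scene"); crop(im,300,130,420,230,5,"pics/c16.png")
print(arm.get_obs()['wrist_force'],arm.get_obs()['tcp_pos'])
E
```

```text
[-0.58241147  0.23399265 -0.1710169 ] [ 489.86823351 -121.85252668   75.18528565]
```

View pics/c15.png

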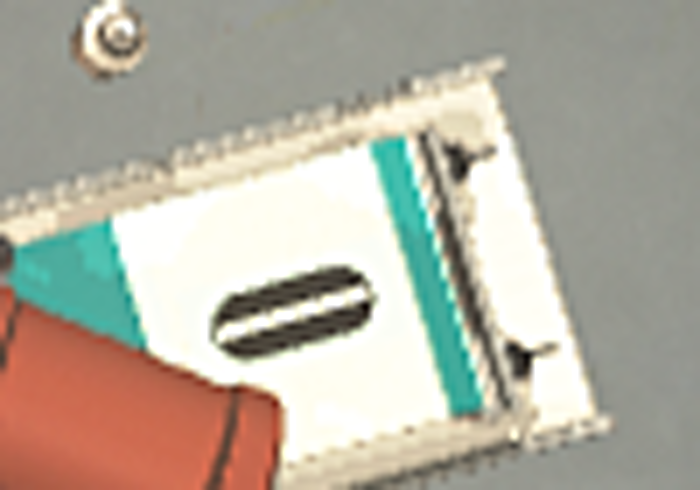

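View pics/c16.png

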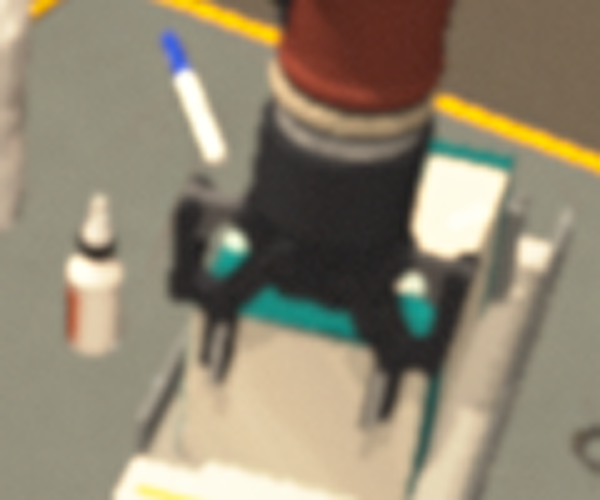

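>>> apply_moves(steps=[[[-0.6,0.0003,-0.0012,0,0]]])

```text
time_s: 18.65
tcp_pos: [489.8, -122.3, 75.1]
orientation: [3.094, 0.004, 1.824]
wrist_force: [-1.2, 5.7, 2.4]
finger_gap: 68.6
```

>>> apply_moves(steps=[[[-0.6,0.0003,-0.0012,0,0]]])

```text
time_s: 18.77
tcp_pos: [489.5, -122.3, 74.8]
orientation: [3.095, 0.002, 1.825]
wrist_force: [-0.9, 5.8, 1.9]
finger_gap: 68.4
```

>>> apply_moves(steps=[[[-0.6,0.0003,-0.0012,0,0]]])

```text
time_s: 18.9
tcp_pos: [489.3, -122.4, 74.6]
orientation: [3.096, -0.001, 1.825]
wrist_force: [-1.2, 5.4, 0.6]
finger_gap: 68.4
```

>>> apply_moves(steps=[[[-0.6,0.0003,-0.0012,0,0]]])

```text
time_s: 19.02
tcp_pos: [489.1, -122.4, 74.3]
orientation: [3.096, -0.003, 1.826]
wrist_force: [-0.3, 4.7, 2.5]
finger_gap: 68.3
```

>>> apply_moves(steps=[[[-0.6,0.0005,-0.0022,0,0],[-0.6,0.0005,-0.0022,0,0]]])

```text
time_s: 19.27
tcp_pos: [488.3, -122.4, 73.4]
orientation: [3.099, -0.013, 1.827]
wrist_force: [-1.1, 8.6, 3.2]
finger_gap: 68.7
```

>>> apply_moves(steps=[[[-0.6,-0.002,0.008,0,0],[-0.6,-0.006,0.025,0,0],[-0.6,-0.01,0.04,0.03,0],[-0.6,-0.012,0.05,0.05,0],[-0.6,-0.012,0.05,0.05,0],[-0.6,-0.02,0.05,0.02,0],[-0.6,-0.02,0.05,0,0],[-0.6,0,0,0,0]]])

```text
time_s: 20.27
tcp_pos: [410.1, 142.8, 218.2]
orientation: [3.085, -0.004, 1.824]
wrist_force: [0.7, -0.1, 0.6]
finger_gap: 67.8
```

```bash
python3 - <<'E'
from h import *
im=arm.camera("top"); crop(im,300,190,420,280,6,"pics/c17.png"); cv2.imwrite("pics/topend.png",im[:,:,::-1])
im=arm.camera("scene"); crop(im,270,120,430,260,4.2,"pics/c18.png")
E
```

```text
(no output)
```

View pics/c17.png

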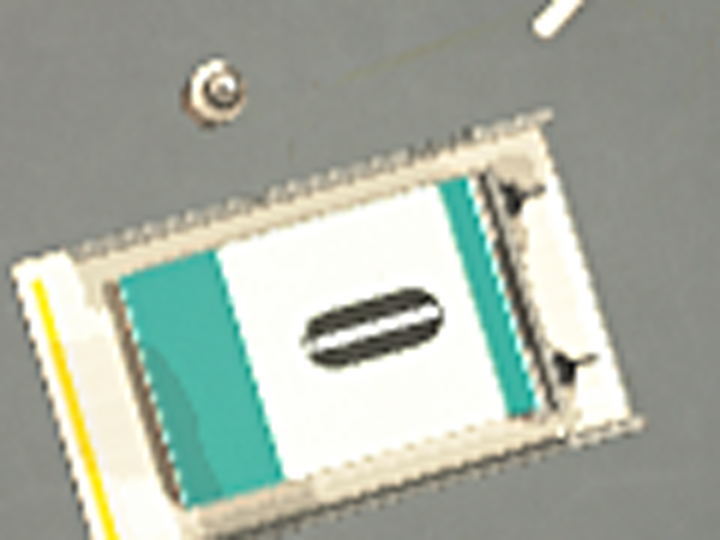

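View pics/c18.png

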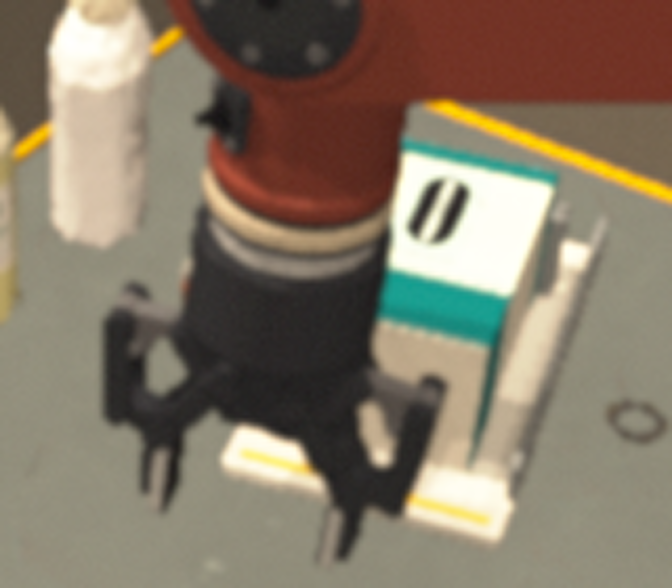

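```bash
python3 - <<'E'
from h import *
def c(x,y,z): return ray("top",(300+(x+.5)/6-.5,190+(y+.5)/6-.5),z)
E=np.array([476,-95.4]);a=np.radians(-75.5);u=np.array([np.cos(a),np.sin(a)]);v=np.array([-u[1],u[0]])
for p,z in [((118,282),112),((182,508),112),((472,178),112),((536,410),112),((483,175),76),((550,412),76)]:
    P=c(*p,z)[:2]; print(P,(P-E)@u,(P-E)@v)
for q,z in(("ink_black_mid",51),("ink_orange_mid",48),("soap_mid",117)):
    print(q,[(round(x['p'],2),ray("top",x['position'],z)) for x in arm.tip_of(q,"top")])
E
```

```text
[ 544.58044162 -119.33147181] 40.34036921273159 60.40403071702097
[ 435.10115085 -146.73951971] 39.463980850248454 -52.45051345455537
[ 590.81416277 -292.58498094] 219.65134455555503 61.78588444171964
[ 477.99899142 -318.87734422] 216.85957095893238 -54.01893952746656
[ 594.17859172 -305.42379434] 232.9235971914785 61.828566238677666
[ 476.04504795 -333.71400246] 230.73441826106796 -59.62544783645295
ink_black_mid [(0.59, array([454.8284285, 287.4003242,  51.       ]))]
ink_orange_mid [(0.42, array([ 630.44328734, -187.50443658,   48.        ])), (0.32, array([ 791.55728664, -101.43265271,   48.        ]))]
soap_mid [(0.71, array([780.53648005, -94.73996916, 117.        ])), (0.31, array([456.25362475, 280.95511356, 117.        ]))]
```

```bash
python3 - <<'E'
from bench import arm
print(arm.hand_in())
E
```

```text
the job is handed in; nothing more can be done
None
```

The carton is loaded in the cradle, and I handed the job in at about 21 s of the 70 s allowed. The one thing I could not check directly is the paddle travel, because the carton hides the paddle.

**What I did:**
- I nudged the standing carton sideways. That moved it about 20 mm, where I had planned 12 mm, but it stayed well inside the rail clearance.
- I squared it and slid it to the cradle's front edge with the half-open fingers, then tipped it over onto its back.
- I then pushed it along the deck until it stopped hard, and backed the arm away.

**What the last checks showed:**
- **Pose:** the last pictures show the carton flat on the deck with its slot up. It is between the rails, about 4 mm off the centre line and about 1° out of square.
- **End stop:** its leading end is about 218 mm past the front edge. My first estimate put the end stop's face at about 216 mm. The carton did not move under a 6 to 9 N push, so I take the paddle to be flush.
- **Forces:** the highest wrist force I read was about 9 N, well below the 30 N crush limit.
- **Bottles:** the detectors put all three bottles within about 10 mm of where they were at the start. I take that as detector noise, since nothing came near them.

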